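# Shut and bolt the specimen chamber

## Robot

A 6-joint arm with a two-finger parallel gripper is mounted at the origin on the work surface. World frame = base frame: x ahead of the robot, y to its left, z up, the work surface at z = 0. Lengths are in mm, angles in rad, forces in N, time in s.
With the tool pointing down it reaches from about 400 to 925 mm from the base axis. Payload 12.5 kg.
Tool frame: the origin (TCP) lies on the centre line of the jaws, within the pads' length; the fingertips stand 19 mm ahead of it and the grasp point (between the pads) is the TCP; y points along the fingers, x is the direction in which the jaws open and shut, and the axes are right-handed (so a half turn about y gives the same grasp; the last joint's range is limited). The gripper opens to 95 mm and grips with 3 to 60 N. Pads are 20 mm wide; open, the fingers measure 119 mm over their backs; the gripper's body (75 mm by 180 mm) begins 59 mm behind the grasp point.
Start: joints at [-1.317, 0.491, 1.559, -0, 1.092, -0.106], TCP at [220.077, -584.988, 233.661] pointing down, gripper open.
Joint ranges: [-3.1, 3.1], [-0.84, 2.19], [0.05, 2.79], [-1.13, 4.28], [0.06, 2.93], [-2.69, 2.69]. Speed limits (rad/s): [2.22, 2.22, 2.79, 3.14, 3.14, 3.14].

## Interface

Orientations are given as [roll, pitch, yaw] about the fixed x, y, z axes, in that order (R = Rz(yaw) Ry(pitch) Rx(roll)).
In Python, from cell import env gives the robot as it stands. The module is installed in compiled form; this text tells all that it offers.
- The arm moves only by the tool move_arm, never from a script. Its argument "rows" is a list of rows, each an object of numbers: "tx", "ty", "tz": the shift along the tool's x, y, z in cm; "rx", "ry", "rz": the turn, a rotation vector about the tool's x, y, z in rad; "grip": the opening in per cent of the stroke, from 0 (shut) to 100 (fully open). In form: [{"tx": .., "ty": .., "tz": .., "rx": .., "ry": .., "rz": .., "grip": ..}, ...]. A call has 1 to 10 rows; each row shifts and turns the commanded pose from where the row before left it, along the tool's axes as they then stand; what a row does not reach is not made up. A row lasts 1/12 s, in which the tool goes at most 41.7 mm and 7.16 degrees, less where a joint would pass 70% of its speed; a pose out of reach is approached as far as the arm can. A call is refused whole if a number of a shift passes 4.17 or a number of a turn 0.125, either way. A call with a gripper value outside its range is refused whole. The fingers move at their own pace and stop on an object; the grip force is fixed at half the most. Time passes only in rows, so rows that do not move let the fingers close. It gives the time, the measured TCP pose, the force and the opening at its end, in the units of the state.
- env.state(): the state, without advancing time (a new reading comes with each control period).
- env.read_camera(name): name is "scene" or "top"; returns (picture, depth): 480x640x3 uint8, blue, green, red; 480x640 float32, mm along the optical axis (not along the pixel's ray), 0 where there is no reading.
- env.calibration(name): a dict with "vertical_fov" (degrees; the focal length in pixels is half the picture's height over the tangent of half this angle, whatever the lens; pixels are square), "cx", "cy" (the principal point, pixels), "eye" and "rotation" of the camera in the world. Camera axes: x right, y up, looking along -z (the intrinsics and any distortion apply to the point x, -y, -z); pixel columns grow to the right and rows downward; lengths in mm; the calibration is good to about 2 mm. A picture is of the moment at which its call begins. calibration takes no time and is no camera call.
- env.job_done(): hands the job in, once; it reports no verdict.
The state is a dict: "t": time; "joints": joint angles; "qvel": joint speeds; "tau": joint torques, N m; "eef_pos": TCP position; "tcp_rot": TCP orientation; "ft_force": force on the tool from outside, world axes, zero at the start; "moment": the same for the moment, N m; "opening": opening from 0.0 (shut) to 1.0 (fully open).
Only numpy, scipy, OpenCV 4.12 (cv2) and the standard library are available. Lean on these libraries where they do the work, as an engineer would, in place of code of your own. Each camera call takes 0.05 s, during which the arm holds its last target.

## Task

The blue door of the small vacuum chamber has been left ajar. With the fingertips push the door fully shut, and then push the yellow tab of its bolt all the way across so that the bolt reaches over the door. Only push: do not grip the door, its knob or the tab, do not move the bolt while the door is open, leave the other things on the bench where they are, and finish clear of everything.

Things in the scene. Friction and masses are not known exactly. Their poses are not given: they have to be found in the camera images.
- chamber: Fixed aluminium box 220 (x) x 280 (y) x 170 mm high. Origin: centre of its underside. Its own -x points out of the door side (roughly to the robot's left), front face at x = -110 mm; own +y points away from the robot. Shut, the door covers y = -110 to 60 mm; the bolt sits beyond it. Bolt straps at y = 80 and 130 mm stand out to x = -140 mm. Ports 65 mm high on the roof at x > 40 mm.
- door (a joint): Angle of the blue door in rad about an upright hinge at the end nearer the robot (chamber x = -119, y = -110 mm): 0 = fully shut, up to 1.6; starts 0.5 to 1.05. Seen from above it opens counter-clockwise, the free edge swinging out to the chamber's -x. Light friction (about 1 N at the free edge); stays where it is left, no spring or catch.
- door_mid (a point): Centre of the door panel, turns with it. Panel 14 mm thick (own x; outer face at x = -7), 170 mm wide (own y: -85 at the hinge, +85 at the free edge), 130 mm high (top 160 mm above the bench). Own -x points out of the outer face. A window ring 72 mm across, 5 mm proud, is centred at own y = -23, z = -10 mm; the upper corner at the free edge is bare.
- door_hinge (a point): Point on the hinge line, 95 mm above the bench.
- door_knob (a point): Centre of the head of the door's small black knob (20 mm across, its end stands 26 mm out of the outer face), 55 mm above the bench and 140 mm from the hinge line. Not needed.
- bolt (a joint): Travel of the slide bolt in m: 0 = drawn back, 0.03 = fully across, its steel bar then reaching 25 mm over the door's free edge. It slides along the chamber's -y (towards the hinge). Starts at 0 to 0.006. Friction 2 N, no spring.
- bolt_tab (a point): Centre of the bolt's yellow upright tab, moves with the bolt; axes like the chamber's. Tab 40 mm (x, outwards) x 10 mm (y, along the slide) x 50 mm high, from 115 to 165 mm above the bench. Push its +y face towards -y to shoot the bolt; the space beside that face is free.
- flange: Loose steel flange with short stub, 110 mm across, 48 mm high; origin under its centre. Leave alone.
- jar: Loose clear jar with red lid, 70 mm across, 90 mm high, standing on the open bench before the bolt end of the chamber; origin under its centre. Leave alone.
- red_case: Loose small red case 60 x 40 x 30 mm; origin under its centre. Leave alone.
- wrench: Loose wrench lying flat. Leave alone.
- foam_block: Loose white packing block 120 x 90 x 45 mm; origin under its centre. Leave alone.
- reducer: Loose steel pipe reducer, 70 mm across, 70 mm high, standing; origin under its centre. Leave alone.
- carton: Loose cardboard carton 90 x 70 x 80 mm; origin under its centre. Leave alone.

How it is judged (in metres and radians):
On the way, in this order (a step that is already met when the one before it is completed fails the run):
1. the door is shut (under 0.04 rad) (value of joint door below 0.04 rad), for 0.2 s.
2. the bolt is across (over 25 of its 30 mm) (value of joint bolt above 0.025 m), for 0.2 s.
At the end, for the whole second after the job is handed in: The door is shut to within 0.04 rad (7 mm at its edge), the bolt is at least 25 of its 30 mm across, both at rest, and every loose thing is within 25 mm of where it stood (value of joint door below 0.04 rad and value of joint bolt above 0.025 m and velocity of joint door between -0.05 and 0.05 rad/s and velocity of joint bolt between -0.01 and 0.01 m/s and distance of each of flange, jar, red_case, wrench, foam_block, reducer, carton from where it was at the start of the episode below 0.025 m); the robot touches nothing.
It fails at once if the bolt is pushed out while the door is open (bolt over 12 mm with the door over 0.1 rad) (value of joint bolt above 0.012 m and value of joint door above 0.1 rad).
It fails at once if the door panel is taken between the fingers (contact force between the fingers and door above 0.5 N and x of the grasp point in the frame of door_mid between -0.006 and 0.006 m and y of the grasp point in the frame of door_mid between -0.085 and 0.1 m and z of the grasp point in the frame of door_mid between -0.065 and 0.075 m).
It fails at once if the door's knob is taken between the fingers (contact force between the fingers and door above 0.5 N and distance between the grasp point and door_knob below 0.012 m).
It fails at once if the bolt's tab is taken between the fingers (contact force between the fingers and bolt above 0.5 N and x of the grasp point in the frame of bolt_tab between -0.028 and 0.02 m and y of the grasp point in the frame of bolt_tab between -0.006 and 0.006 m and z of the grasp point in the frame of bolt_tab between -0.04 and 0.04 m).
It fails at once if a loose thing is knocked, lifted or carried (moved over 25 mm) (distance of any of flange, jar, red_case, wrench, foam_block, reducer, carton from where it was at the start of the episode above 0.025 m).
It also fails if it takes over 45 s, if anything falls off the work surface, if the arm or the gripper's body presses on something with over 40 N, if the wrist force passes 120 N, or if a joint passes its speed limit or range.

## Working session

There is one attempt and no reset: what is moved stays moved. The work goes in short steps, Python scripts to look and compute and a tool call to move; the robot and the scene stay as the last step left them, time stands still between calls to the robot, and variables do not carry over. Pictures are saved under pics/ and viewed, and the job is handed in when it is done.

Besides the shell and the picture viewer there is one more tool, called after "Emit:" as name(argument=value, ...), one argument or row to a line, values as JSON. move_arm: Moves the arm, as the interface text tells. Its arguments: {"type":"object","properties":{"rows":{"type":"array"}},"required":["rows"]}

```bash
mkdir -p pics
python3 - <<'E'
from cell import env
import cv2,numpy as np
for n in("scene","top"):
    p,d=env.read_camera(n); cv2.imwrite(f"pics/{n}0.png",p); np.save(f"{n}0.npy",d)
    print(n,env.calibration(n),d.min(),d.max())
print(env.state())
E
```

```text
scene {'vertical_fov': 54.26061877515083, 'cx': 318.5013195643829, 'cy': 235.90603895422524, 'eye': array([1126.1059488 ,   49.4282886 , 1044.79646028]), 'rotation': array([0.56254861, 0.01256369, 1.46198988])} 0.0 3081.6992
top {'vertical_fov': 42.9471002406402, 'cx': 325.08741953136956, 'cy': 239.6148607498985, 'eye': array([ 403.94409473,   96.70431956, 1555.13360034]), 'rotation': array([ 8.08830315e-02,  9.92473251e-04, -1.59877847e+00])} 0.0 2417.5544
{'t': 0.1, 'joints': array([-1.31659579e+00,  4.91541493e-01,  1.55938059e+00, -6.46313095e-06,
        1.09170636e+00, -1.05602309e-01]), 'qvel': array([ 6.60191549e-05, -1.39645510e-03, -1.97317023e-03,  1.33207315e-03,
        5.38847454e-05, -1.19074725e-03]), 'tau': array([ 1.59597439e-03, -6.13621545e+01, -2.58606809e+01,  6.94089546e-02,
        4.69822646e-02, -7.93348909e-05]), 'eef_pos': array([ 220.02596021, -584.7846439 ,  233.09667381]), 'tcp_rot': array([-1.57069285e+00,  1.03063286e-03, -1.21099044e+00]), 'ft_force': array([-0.26159073,  0.27770968, -0.29468769]), 'moment': array([-0.02314469,  0.01646251, -0.00260673]), 'opening': 1.0006690436529995}
```

View pics/scene0.png

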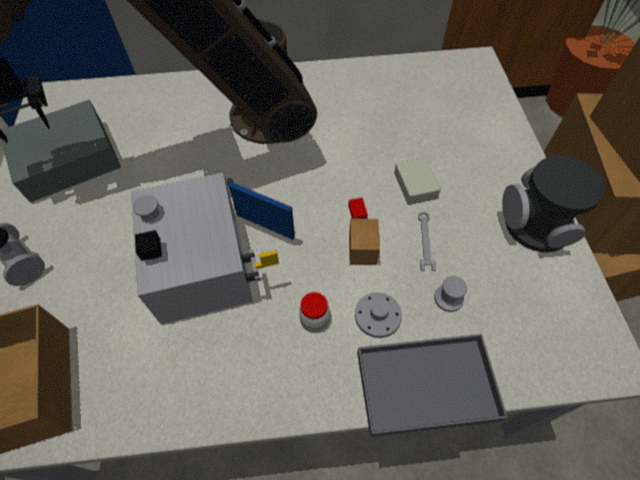

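View pics/top0.png

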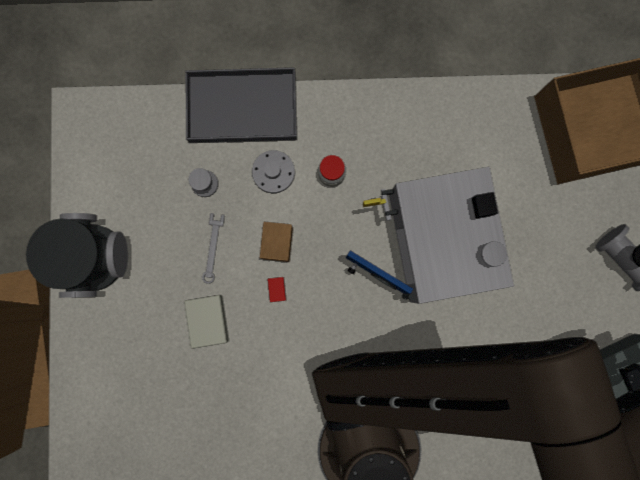

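The scene view shows the door ajar, with the blue panel at about (262,208). The yellow tab is at (268,258) and the jar at (314,308). In the top view the door top runs from (348,254) to (410,294) and the tab is at (373,202). Next I'll measure these.

```bash
cat > h.py <<'E'
from cell import env
import cv2,numpy as np
from scipy.spatial.transform import Rotation as R
def cam(n):
    c=env.calibration(n); return c,240/np.tan(np.radians(c['vertical_fov'])/2),R.from_euler('xyz',c['rotation']).as_matrix()
def plane(n,uv,z):
    c,f,M=cam(n); uv=np.atleast_2d(uv).astype(float)
    r=np.c_[(uv[:,0]-c['cx'])/f,-(uv[:,1]-c['cy'])/f,-np.ones(len(uv))]@M.T
    return c['eye']+r*((z-c['eye'][2])/r[:,2])[:,None]
def pts(n,d):
    c,f,M=cam(n); v,u=np.mgrid[:480,:640]
    r=np.stack([(u-c['cx'])/f,-(v-c['cy'])/f,-np.ones_like(u,float)],-1)@M.T
    return c['eye']+r*d[...,None]
def masks(p):
    h=cv2.cvtColor(p,cv2.COLOR_BGR2HSV)
    y=cv2.inRange(h,(22,150,90),(35,255,255)); b=cv2.inRange(h,(100,130,40),(125,255,255)); return y,b
E
python3 - <<'E'
from h import *
for n in("scene","top"):
    p=cv2.imread(f"pics/{n}0.png"); d=np.load(f"{n}0.npy"); P=pts(n,d)
    y,b=masks(p)
    b[:150]=0
    for nm,m in(("yellow",y),("blue",b)):
        k,l,s,c=cv2.connectedComponentsWithStats(m)
        for i in range(1,k):
            if s[i,4]<30: continue
            q=P[(l==i)&(d>0)]
            print(n,nm,s[i],c[i],q.mean(0).round(),np.percentile(q,[2,98],axis=0).round().tolist())
            cn,_=cv2.findContours((l==i).astype(np.uint8),0,2); 
            print(cv2.minAreaRect(cn[0]), cv2.boxPoints(cv2.minAreaRect(cn[0])).round().tolist())
# roof from top
d=np.load("top0.npy");P=pts("top",d)
m=((abs(P[...,2]-170)<12)&(d>0)).astype(np.uint8); m[:, :385]=0; m[310:]=0; m=cv2.morphologyEx(m,cv2.MORPH_OPEN,np.ones((9,9)))
m=cv2.morphologyEx(m,cv2.MORPH_CLOSE,np.ones((45,45)))
cn,_=cv2.findContours(m,0,2); cn=max(cn,key=cv2.contourArea)
q=plane("top",cn[:,0],170)[:,:2].astype(np.float32)
r=cv2.minAreaRect(q);print("roof",r,cv2.boxPoints(r).round())
print('roofz',np.median(P[...,2][230:240,430:460]),'bench z',np.median(P[...,2][330:340,250:280]))
print(plane("top",[[395,187],[490,168],[512,286],[418,302]],170).round(1), 'floor jar',plane("top",[[332,168]],90))
E
```

```text
scene yellow [260 251  17   7  75] [267.96       253.89333333] [606. -15. 164.] [[601.0, -33.0, 159.0], [610.0, 2.0, 168.0]]
((267.9882507324219, 253.9470672607422), (4.447074890136719, 16.920578002929688), 77.47119140625) [[259.0, 254.0], [276.0, 250.0], [277.0, 254.0], [260.0, 258.0]]
scene yellow [255 260   9   8  36] [258.47222222 264.08333333] [609. -40. 130.] [[605.0, -48.0, 120.0], [613.0, -32.0, 148.0]]
((258.4000244140625, 264.2000427246094), (6.324554920196533, 7.589465618133545), 71.56504821777344) [[254.0, 262.0], [261.0, 260.0], [263.0, 266.0], [256.0, 268.0]]
scene blue [ 229  182   65   57 1799] [262.37298499 210.05836576] [448. -27. 109.] [[403.0, -96.0, 38.0], [491.0, 40.0, 162.0]]
((261.0517272949219, 209.87933349609375), (80.09693908691406, 28.362192153930664), 23.198589324951172) [[219.0, 207.0], [230.0, 181.0], [303.0, 213.0], [292.0, 239.0]]
top yellow [364 198  21   6  77] [374.18181818 200.97402597] [604. -21. 157.] [[598.0, -46.0, 125.0], [610.0, 3.0, 169.0]]
((374.0, 200.5), (20.0, 5.0), 0.0) [[364.0, 203.0], [364.0, 198.0], [384.0, 198.0], [384.0, 203.0]]
top blue [348 251  65  43 425] [380.23294118 272.39764706] [438. -29. 158.] [[394.0, -96.0, 142.0], [484.0, 39.0, 165.0]]
((379.60296630859375, 272.1617736816406), (73.22989654541016, 6.173949718475342), 30.963756561279297) [[347.0, 256.0], [350.0, 251.0], [413.0, 288.0], [409.0, 294.0]]
roof ((520.6607666015625, -199.29168701171875), (279.3964538574219, 221.14239501953125), 8.694393157958984) [[ 366. -111.]
 [ 399. -330.]
 [ 675. -287.]
 [ 642.  -69.]]
roofz 169.19158355295122 bench z -1.1808334873685453
[[ 632.7  -68.7  170. ]
 [ 670.7 -288.7  170. ]
 [ 399.1 -325.   170. ]
 [ 369.  -110.9  170. ]] floor jar [[696.93295658  73.13726629  90.        ]]
```

Run:
```python
import cv2
p=cv2.imread("pics/top0.png")[150:320,310:530]; cv2.imwrite("pics/topc.png",cv2.resize(p,(792,612))[:600])
p=cv2.imread("pics/scene0.png")[160:330,120:350]; cv2.imwrite("pics/scenec.png",cv2.resize(p,(800,591)))
```

```text
(no output)
```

View pics/topc.png

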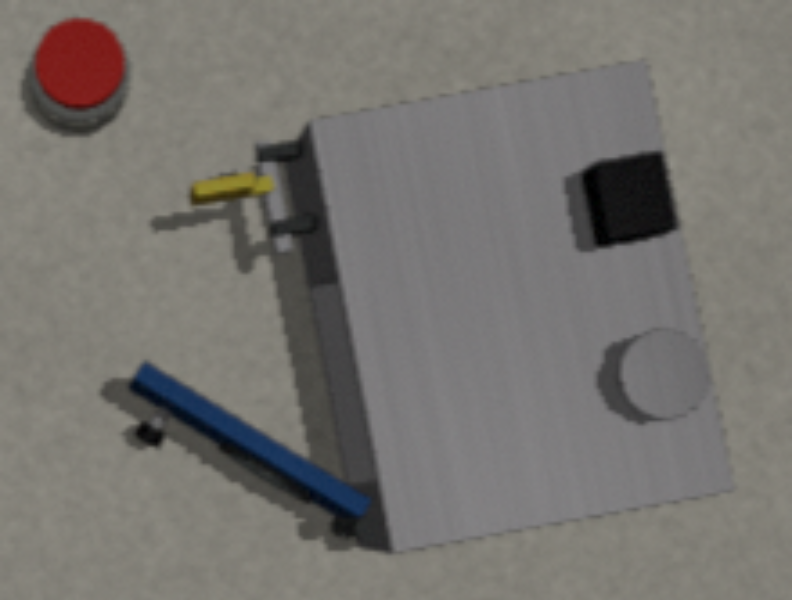

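View pics/scenec.png

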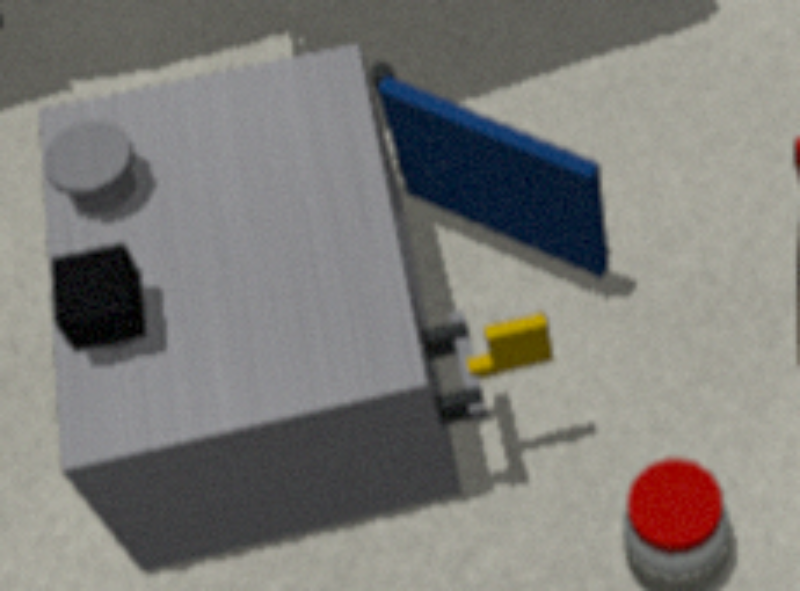

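Emit:
move_arm(
  rows=[
    {"ty":-2,"ry":0.1,"grip":0},
    {"ty":-2,"ry":0.104,"grip":0},
    {"ty":-2,"grip":0},
    {"grip":0},
    {"grip":0},
  ],
)

```text
validation failed for argument at $.ro...
```

```bash
cat >> h.py <<'E'
Y=np.array([276,43.])/np.hypot(276,43); X=np.array([Y[1],-Y[0]]); O=np.array([520.5,-199.3])
def own(w): w=np.asarray(w)[...,:2]-O; return np.stack([w@X,w@Y],-1)
def st():
    s=env.state(); print('t',s['t'],'own',own(s['eef_pos']).round(1),'w',s['eef_pos'].round(1),'rot',s['tcp_rot'].round(3),'F',(X@s['ft_force'][:2]).round(2),(Y@s['ft_force'][:2]).round(2),s['ft_force'][2].round(2),'op',round(s['opening'],3)); return s
E
python3 - <<'E'
from h import *
st(); print('chamber yaw',np.arctan2(X[1],X[0]))
a=np.array([[394,-96],[484,39]]);o=own(a);print(o)
q=plane("top",[[347,256],[350,251],[413,288],[409,294]],160);print(own(q))
print('tab',own(plane("top",[[364,203],[364,198],[384,198]],165)), 'scene tab top',own(plane("scene",[[259,254],[276,250],[277,254],[260,258]],165)))
E
```

```text
t 0.1 own [ 334.6 -356.2] w [ 220.  -584.8  233.1] rot [-1.571e+00  1.000e-03 -1.211e+00] F -0.31 -0.22 -0.29 op 1.001
chamber yaw -1.4162417203566808
[[-121.5420977  -109.09013927]
 [-241.07832101    0.61898212]]
[[-248.75538032   -4.25330145]
 [-239.883779      5.76835388]
 [-114.29355618 -103.33173465]
 [-125.87942652 -115.04519587]]
tab [[-188.10589144  108.20991333]
 [-185.94387096  119.59346445]
 [-140.74187645  111.24259747]] scene tab top [[-149.67009284  108.3884877 ]
 [-187.45130873  108.41595794]
 [-187.39393597  118.85405545]
 [-149.81206826  118.77752574]]
```

Emit:
move_arm(
  rows=[
    {"tx":0,"ty":-2,"tz":0,"rx":0,"ry":0.1,"rz":0,"grip":0},
    {"tx":0,"ty":-2,"tz":0,"rx":0,"ry":0.104,"rz":0,"grip":0},
    {"tx":0,"ty":-2,"tz":0,"rx":0,"ry":0,"rz":0,"grip":0},
    {"tx":0,"ty":0,"tz":0,"rx":0,"ry":0,"rz":0,"grip":0},
    {"tx":0,"ty":0,"tz":0,"rx":0,"ry":0,"rz":0,"grip":0},
  ],
)

```text
t: 0.52
eef_pos: [220.1, -585.1, 294.1]
tcp_rot: [-1.571, -0.001, -1.415]
ft_force: [-0.4, 0.3, -0.6]
opening: 0.708
```

```bash
python3 -c "
from h import *
st()"
```

```text
t 0.5167 own [ 334.9 -356.2] w [ 220.1 -585.1  294.1] rot [-1.571e+00 -1.000e-03 -1.415e+00] F -0.34 -0.34 -0.6 op 0.708
```

Emit:
move_arm(
  rows=[
    {"tx":-2.5,"ty":0,"tz":2,"rx":0,"ry":0,"rz":0,"grip":0},
    {"tx":-3,"ty":0,"tz":2,"rx":0,"ry":0,"rz":0,"grip":0},
    {"tx":-3,"ty":0,"tz":2,"rx":0,"ry":0,"rz":0,"grip":0},
    {"tx":-3,"ty":0,"tz":2,"rx":0,"ry":0,"rz":0,"grip":0},
    {"tx":-3,"ty":0,"tz":2,"rx":0,"ry":0,"rz":0,"grip":0},
    {"tx":-3,"ty":0,"tz":2,"rx":0,"ry":0,"rz":0,"grip":0},
    {"tx":-3,"ty":0,"tz":2,"rx":0,"ry":0,"rz":0,"grip":0},
    {"tx":-3,"ty":0,"tz":2,"rx":0,"ry":0,"rz":0,"grip":0},
    {"tx":-3,"ty":0,"tz":2,"rx":0,"ry":0,"rz":0,"grip":0},
    {"tx":-3,"ty":0,"tz":2,"rx":0,"ry":0,"rz":0,"grip":0},
  ],
)

```text
t: 1.35
eef_pos: [371.8, -260.5, 292.5]
tcp_rot: [-1.572, 0.001, -1.415]
ft_force: [0.5, -0.9, 0.0]
opening: 0.028
```

```bash
python3 -c "
from h import *
st()"
```

```text
t 1.35 own [  37.6 -156.3] w [ 371.8 -260.5  292.5] rot [-1.572e+00  1.000e-03 -1.415e+00] F 0.99 0.4 0.02 op 0.028
```

Emit:
move_arm(
  rows=[
    {"tx":-3,"ty":0,"tz":1,"rx":0,"ry":0,"rz":0,"grip":0},
    {"tx":-3,"ty":0,"tz":1,"rx":0,"ry":0,"rz":0,"grip":0},
    {"tx":-3,"ty":0,"tz":1,"rx":0,"ry":0,"rz":0,"grip":0},
    {"tx":-3,"ty":0,"tz":1,"rx":0,"ry":0,"rz":0,"grip":0},
    {"tx":-3,"ty":0,"tz":1,"rx":0,"ry":0,"rz":0,"grip":0},
    {"tx":-3,"ty":0,"tz":1,"rx":0,"ry":0,"rz":0,"grip":0},
    {"tx":-3,"ty":0,"tz":1,"rx":0,"ry":0,"rz":0,"grip":0},
    {"tx":-3,"ty":0,"tz":1,"rx":0,"ry":0,"rz":0,"grip":0},
    {"tx":-3,"ty":0,"tz":1,"rx":0,"ry":0,"rz":0,"grip":0},
    {"tx":-3,"ty":0,"tz":1,"rx":0,"ry":0,"rz":0,"grip":0},
  ],
)

```text
t: 2.18
eef_pos: [423.6, 51.0, 292.5]
tcp_rot: [-1.573, 0.0, -1.415]
ft_force: [1.9, -0.3, 0.4]
opening: 0.002
```

```bash
python3 -c "
from h import *
st()
p,d=env.read_camera('top');cv2.imwrite('pics/top1.png',p)
p,d=env.read_camera('scene');cv2.imwrite('pics/scene1.png',p)"
```

```text
t 2.1833 own [-262.2  -57.3] w [423.6  51.  292.5] rot [-1.573  0.    -1.415] F 0.55 1.81 0.45 op 0.002
```

View pics/scene1.png

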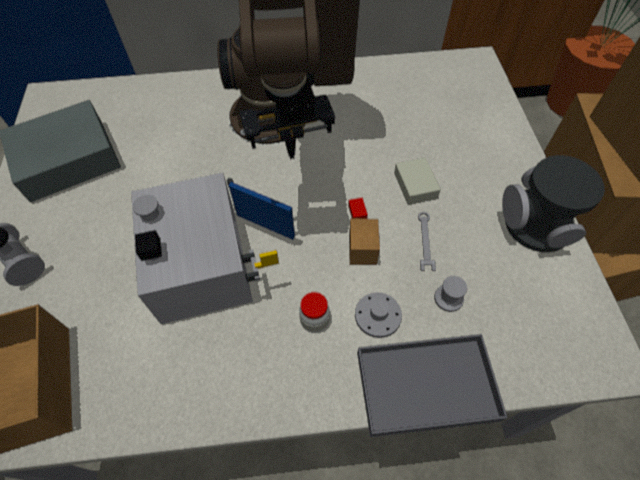

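Emit:
move_arm(
  rows=[
    {"tx":0,"ty":3,"tz":0,"rx":0,"ry":0,"rz":0,"grip":0},
    {"tx":0,"ty":3.5,"tz":0,"rx":0,"ry":0,"rz":0,"grip":0},
    {"tx":0,"ty":3.5,"tz":0,"rx":0,"ry":0,"rz":0,"grip":0},
    {"tx":0,"ty":3,"tz":0,"rx":0,"ry":0,"rz":0,"grip":0},
    {"tx":0,"ty":1.3,"tz":0,"rx":0,"ry":0,"rz":0,"grip":0},
    {"tx":0,"ty":0,"tz":0,"rx":0,"ry":0,"rz":0,"grip":0},
    {"tx":0,"ty":0,"tz":0,"rx":0,"ry":0,"rz":0,"grip":0},
  ],
)

```text
t: 2.87
eef_pos: [423.6, 49.0, 150.0]
tcp_rot: [-1.573, 0.0, -1.415]
ft_force: [0.2, -0.0, -0.3]
opening: 0.009
```

```bash
python3 -c "
from h import *
s=st();c=own(s['eef_pos'])
for a in [.83,.75,.65,.55,.45,.35,.25,.2,.15,.1,.05,0]:
    n=7+12*np.cos(a)+10*np.sin(a)
    p=np.array([-119,-110])+140*np.array([-np.sin(a),np.cos(a)])-n*np.array([np.cos(a),np.sin(a)])
    print(a,p.round(1),(p-c).round(1)); c=p
"
```

```text
t 2.8667 own [-260.2  -57.5] w [423.6  49.  150. ] rot [-1.573  0.    -1.415] F 0.03 0.18 -0.33 op 0.009
0.83 [-237.5  -32.1] [22.7 25.4]
0.75 [-231.  -23.] [6.5 9.1]
0.65 [-221.7  -12.2] [ 9.2 10.7]
0.55 [-211.3   -2.4] [10.4  9.8]
0.45 [-199.8    6.4] [11.5  8.8]
0.35 [-187.4   14.1] [12.5  7.6]
0.25 [-174.1   20.4] [13.3  6.4]
0.2 [-167.1   23.1] [6.9 2.7]
0.15 [-160.1   25.4] [7.1 2.3]
0.1 [-152.8   27.3] [7.2 1.9]
0.05 [-145.5   28.9] [7.4 1.5]
0 [-138.   30.] [7.5 1.1]
```

Approach, then sweep to about 0.35 rad and check.

Emit:
move_arm(
  rows=[
    {"tx":1,"ty":0,"tz":1.2,"rx":0,"ry":0,"rz":0,"grip":0},
    {"tx":1.0,"ty":0,"tz":1.1,"rx":0,"ry":0,"rz":0,"grip":0},
    {"tx":0.6,"ty":0,"tz":0.7,"rx":0,"ry":0,"rz":0,"grip":0},
    {"tx":0.6,"ty":0,"tz":0.6,"rx":0,"ry":0,"rz":0,"grip":0},
    {"tx":0.7,"ty":0,"tz":0.7,"rx":0,"ry":0,"rz":0,"grip":0},
    {"tx":0.7,"ty":0,"tz":0.6,"rx":0,"ry":0,"rz":0,"grip":0},
    {"tx":0.7,"ty":0,"tz":0.6,"rx":0,"ry":0,"rz":0,"grip":0},
    {"tx":0.7,"ty":0,"tz":0.6,"rx":0,"ry":0,"rz":0,"grip":0},
    {"tx":0.6,"ty":0,"tz":0.5,"rx":0,"ry":0,"rz":0,"grip":0},
    {"tx":0.6,"ty":0,"tz":0.5,"rx":0,"ry":0,"rz":0,"grip":0},
  ],
)

```text
t: 3.7
eef_pos: [505.9, -11.3, 150.5]
tcp_rot: [-1.571, -0.0, -1.415]
ft_force: [-1.7, 0.7, -1.0]
opening: 0.006
```

```bash
python3 -c "
from h import *
s=st()
p,d=env.read_camera('scene');cv2.imwrite('pics/scene2.png',p)"
```

```text
t 3.7 own [-188.    14.5] w [505.9 -11.3 150.5] rot [-1.571 -0.    -1.415] F -1.0 -1.56 -1.0 op 0.006
```

View pics/scene2.png

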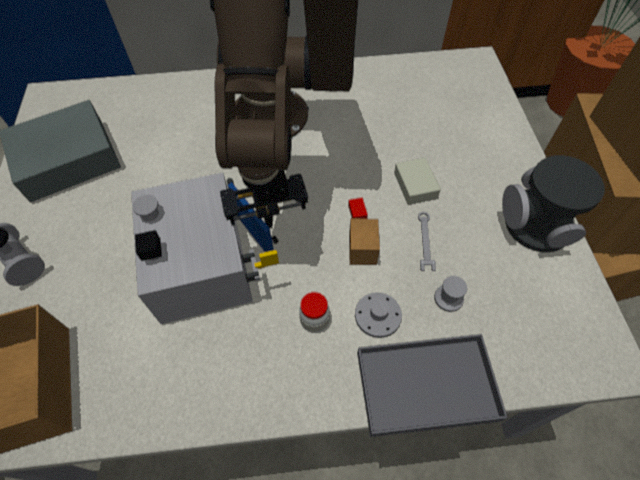

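The door, now at about (255,215), is following the closed fingertips at (275,240). I'll keep pushing slowly.

Emit:
move_arm(
  rows=[
    {"tx":0.6,"ty":0,"tz":0.3,"rx":0,"ry":0,"rz":0,"grip":0},
    {"tx":0.6,"ty":0,"tz":0.3,"rx":0,"ry":0,"rz":0,"grip":0},
    {"tx":0.6,"ty":0,"tz":0.2,"rx":0,"ry":0,"rz":0,"grip":0},
    {"tx":0.6,"ty":0,"tz":0.2,"rx":0,"ry":0,"rz":0,"grip":0},
    {"tx":0.6,"ty":0,"tz":0.2,"rx":0,"ry":0,"rz":0,"grip":0},
    {"tx":0.5,"ty":0,"tz":0.1,"rx":0,"ry":0,"rz":0,"grip":0},
    {"tx":0.5,"ty":0,"tz":0.1,"rx":0,"ry":0,"rz":0,"grip":0},
    {"tx":0.4,"ty":0,"tz":0,"rx":0,"ry":0,"rz":0,"grip":0},
    {"tx":0.3,"ty":0,"tz":0,"rx":0,"ry":0,"rz":0,"grip":0},
    {"tx":0.2,"ty":0,"tz":0,"rx":0,"ry":0,"rz":0,"grip":0},
  ],
)

```text
t: 4.58
eef_pos: [527.0, -57.4, 150.7]
tcp_rot: [-1.57, -0.0, -1.415]
ft_force: [0.2, 1.3, 0.2]
opening: 0.006
```

```bash
python3 -c "
from h import *
s=st()"
```

```text
t 4.5833 own [-139.2   28.3] w [527.  -57.4 150.7] rot [-1.57  -0.    -1.415] F -1.28 0.36 0.19 op 0.006
```

Nearly closed. Now small steps until the force rises.

Emit:
move_arm(
  rows=[
    {"tx":0.1,"ty":0,"tz":0,"rx":0,"ry":0,"rz":0,"grip":0},
    {"tx":0.1,"ty":0,"tz":0,"rx":0,"ry":0,"rz":0,"grip":0},
    {"tx":0,"ty":0,"tz":0,"rx":0,"ry":0,"rz":0,"grip":0},
  ],
)

```text
t: 4.83
eef_pos: [527.2, -59.1, 150.7]
tcp_rot: [-1.571, -0.0, -1.415]
ft_force: [-0.7, -0.1, -0.5]
opening: 0.003
```

```bash
python3 -c "
from h import *
s=st()"
```

```text
t 4.8333 own [-137.6   28.2] w [527.2 -59.1 150.7] rot [-1.571 -0.    -1.415] F -0.05 -0.7 -0.46 op 0.003
```

Emit:
move_arm(
  rows=[
    {"tx":0.1,"ty":0,"tz":0,"rx":0,"ry":0,"rz":0,"grip":0},
    {"tx":0.1,"ty":0,"tz":0,"rx":0,"ry":0,"rz":0,"grip":0},
    {"tx":0.1,"ty":0,"tz":0,"rx":0,"ry":0,"rz":0,"grip":0},
    {"tx":0,"ty":0,"tz":0,"rx":0,"ry":0,"rz":0,"grip":0},
  ],
)

```text
t: 5.17
eef_pos: [527.7, -62.0, 150.6]
tcp_rot: [-1.571, -0.0, -1.415]
ft_force: [-0.3, 0.4, -0.6]
opening: 0.004
```

```bash
python3 -c "
from h import *
s=st()"
```

```text
t 5.1667 own [-134.5   28.2] w [527.7 -62.  150.6] rot [-1.571 -0.    -1.415] F -0.42 -0.25 -0.65 op 0.004
```

Emit:
move_arm(
  rows=[
    {"tx":0.1,"ty":0,"tz":0,"rx":0,"ry":0,"rz":0,"grip":0},
    {"tx":0.1,"ty":0,"tz":0,"rx":0,"ry":0,"rz":0,"grip":0},
    {"tx":0.1,"ty":0,"tz":0,"rx":0,"ry":0,"rz":0,"grip":0},
    {"tx":0,"ty":0,"tz":0,"rx":0,"ry":0,"rz":0,"grip":0},
  ],
)

```text
t: 5.5
eef_pos: [527.8, -63.0, 150.6]
tcp_rot: [-1.571, 0.003, -1.416]
ft_force: [0.0, 16.9, 3.2]
opening: 0.006
```

```bash
python3 -c "
from h import *
s=st()
p,d=env.read_camera('scene');cv2.imwrite('pics/scene3.png',cv2.resize(p[160:330,120:350],(800,591)))"
```

```text
t 5.5 own [-133.6   28.2] w [527.8 -63.  150.6] rot [-1.571  0.003 -1.416] F -16.73 2.65 3.21 op 0.006
```

View pics/scene3.png

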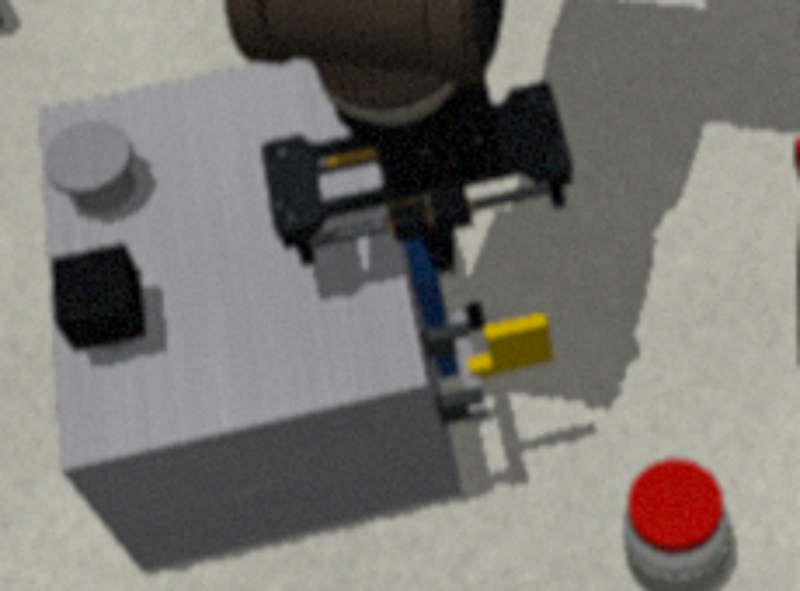

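The door is shut against its stop: 17 N, with no further travel, and the blue edge sits flush at (430,300) in the crop. Next I'll back off and go around the tab.

Emit:
move_arm(
  rows=[
    {"tx":-1,"ty":0,"tz":0,"rx":0,"ry":0,"rz":0,"grip":0},
    {"tx":-2.5,"ty":0,"tz":0,"rx":0,"ry":0,"rz":0,"grip":0},
    {"tx":-2.5,"ty":0,"tz":0,"rx":0,"ry":0,"rz":0,"grip":0},
    {"tx":-2.5,"ty":0,"tz":0,"rx":0,"ry":0,"rz":0,"grip":0},
    {"tx":0,"ty":0,"tz":2,"rx":0,"ry":0,"rz":0,"grip":0},
    {"tx":0,"ty":0,"tz":3.2,"rx":0,"ry":0,"rz":0,"grip":0},
    {"tx":0,"ty":0,"tz":3.2,"rx":0,"ry":0,"rz":0,"grip":0},
    {"tx":0,"ty":0,"tz":3,"rx":0,"ry":0,"rz":0,"grip":0},
    {"tx":0,"ty":0,"tz":1.5,"rx":0,"ry":0,"rz":0,"grip":0},
    {"tx":0,"ty":0,"tz":0,"rx":0,"ry":0,"rz":0,"grip":0},
  ],
)

```text
t: 6.38
eef_pos: [644.5, 39.6, 150.0]
tcp_rot: [-1.57, -0.001, -1.415]
ft_force: [-1.1, 0.5, 0.1]
opening: 0.007
```

```bash
python3 -c "
from h import *
s=st()
p,d=env.read_camera('scene');cv2.imwrite('pics/scene4.png',cv2.resize(p[160:330,120:350],(800,591)))
y,b=masks(p);P=pts('scene',d);q=P[(y>0)&(d>0)&(P[...,2]>100)];o=own(q);print('tab',np.percentile(o,[3,97],axis=0),len(q))
b[:150]=0;m=(b>0)&(d>0)&(P[...,2]>150);print('door',own(P[m])[::5].round(0).tolist())
"
```

```text
t 6.3833 own [-216.9  159.3] w [644.5  39.6 150. ] rot [-1.570e+00 -1.000e-03 -1.415e+00] F -0.69 -1.01 0.12 op 0.007
tab [[-185.6456918   107.8394276 ]
 [-157.88964983  124.97315999]] 90
door [[-116.0, -109.0], [-116.0, -103.0], [-113.0, -105.0], [-124.0, -99.0], [-121.0, -98.0], [-119.0, -98.0], [-118.0, -92.0], [-118.0, -90.0], [-117.0, -86.0], [-117.0, -83.0], [-114.0, -82.0], [-114.0, -76.0], [-113.0, -79.0], [-124.0, -72.0], [-122.0, -69.0], [-119.0, -69.0], [-116.0, -63.0], [-116.0, -63.0], [-115.0, -60.0], [-112.0, -59.0], [-124.0, -53.0], [-121.0, -51.0], [-120.0, -51.0], [-118.0, -46.0], [-115.0, -44.0], [-112.0, -43.0], [-124.0, -39.0], [-121.0, -36.0], [-118.0, -35.0], [-118.0, -30.0], [-115.0, -31.0], [-112.0, -25.0], [-123.0, -26.0], [-118.0, -23.0], [-116.0, -19.0], [-113.0, -20.0], [-124.0, -18.0], [-121.0, -13.0], [-119.0, -10.0], [-114.0, -8.0], [-125.0, -6.0], [-122.0, -4.0], [-119.0, -3.0], [-117.0, -0.0], [-114.0, 2.0], [-125.0, 4.0], [-122.0, 7.0], [-120.0, 12.0], [-117.0, 11.0], [-114.0, 12.0], [-112.0, 13.0], [-123.0, 18.0], [-120.0, 22.0], [-117.0, 22.0], [-115.0, 25.0], [-112.0, 28.0], [-123.0, 32.0], [-118.0, 33.0], [-116.0, 34.0], [-113.0, 37.0], [-124.0, 38.0], [-121.0, 41.0], [-119.0, 44.0], [-114.0, 45.0], [-113.0, 48.0], [-124.0, 48.0], [-122.0, 52.0], [-119.0, 54.0], [-116.0, 57.0], [-112.0, 58.0], [-122.0, 61.0], [-122.0, 60.0], [-119.0, 61.0]]
```

View pics/scene4.png

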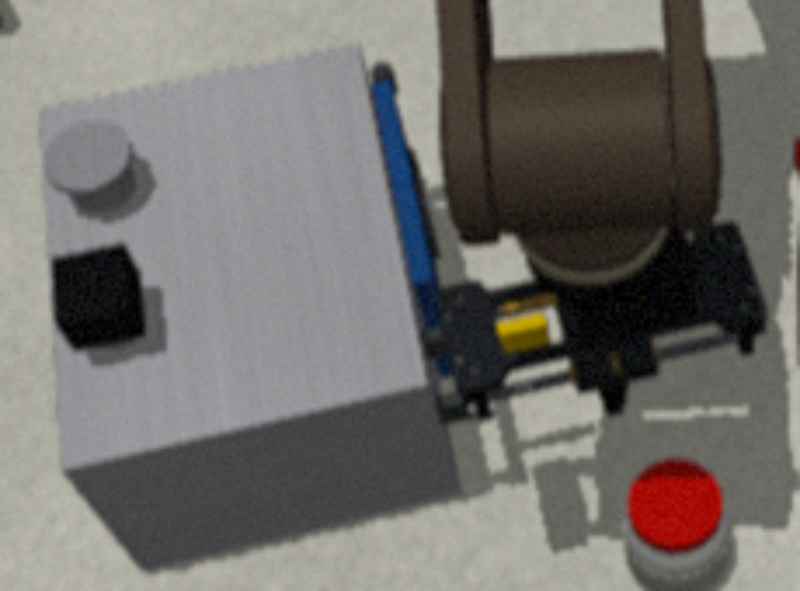

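Emit:
move_arm(
  rows=[
    {"tx":2,"ty":0,"tz":0,"rx":0,"ry":0,"rz":0,"grip":0},
    {"tx":2,"ty":0,"tz":0,"rx":0,"ry":0,"rz":0,"grip":0},
    {"tx":1,"ty":0,"tz":0,"rx":0,"ry":0,"rz":0,"grip":0},
    {"tx":0,"ty":0,"tz":-1,"rx":0,"ry":0,"rz":0,"grip":0},
    {"tx":0,"ty":0,"tz":-1,"rx":0,"ry":0,"rz":0,"grip":0},
    {"tx":0,"ty":0,"tz":-0.5,"rx":0,"ry":0,"rz":0,"grip":0},
    {"tx":0,"ty":0,"tz":-0.4,"rx":0,"ry":0,"rz":0,"grip":0},
    {"tx":0,"ty":0,"tz":-0.4,"rx":0,"ry":0,"rz":0,"grip":0},
    {"tx":0,"ty":0,"tz":-0.4,"rx":0,"ry":0,"rz":0,"grip":0},
    {"tx":0,"ty":0,"tz":0,"rx":0,"ry":0,"rz":0,"grip":0},
  ],
)

```text
t: 7.27
eef_pos: [613.2, -16.0, 150.8]
tcp_rot: [-1.571, -0.0, -1.415]
ft_force: [0.0, -0.2, -0.0]
opening: 0.005
```

```bash
python3 -c "
from h import *
s=st()"
```

```text
t 7.2667 own [-166.9  119.8] w [613.2 -16.  150.8] rot [-1.571 -0.    -1.415] F 0.18 -0.01 -0.0 op 0.005
```

```bash
python3 -c "
from h import *
p,d=env.read_camera('scene');cv2.imwrite('pics/scene5.png',cv2.resize(p[200:300,180:320],(800,571),interpolation=2))
y,b=masks(p);P=pts('scene',d);q=P[(y>0)&(d>0)&(P[...,2]>100)];o=own(q);print('tab',np.percentile(o,[3,97],axis=0),len(q))
p,d=env.read_camera('top');cv2.imwrite('pics/top5.png',cv2.resize(p[150:250,320:460],(800,571),interpolation=2))
st()"
```

```text
tab [[-183.51965437  101.99348756]
 [-116.98228126  110.36946709]] 38
t 7.3667 own [-166.8  120.1] w [613.5 -16.  150.7] rot [-1.571 -0.    -1.415] F 0.43 -0.58 0.0 op 0.004
```

View pics/scene5.png

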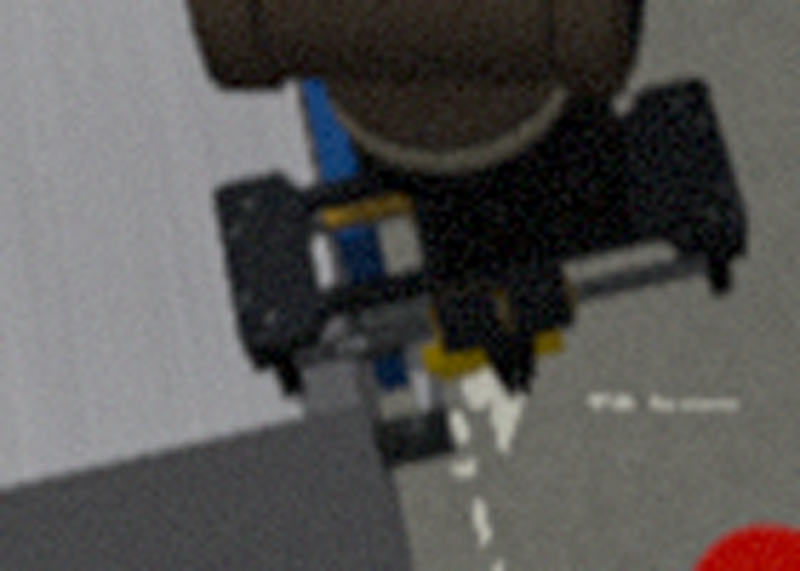

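View pics/top5.png

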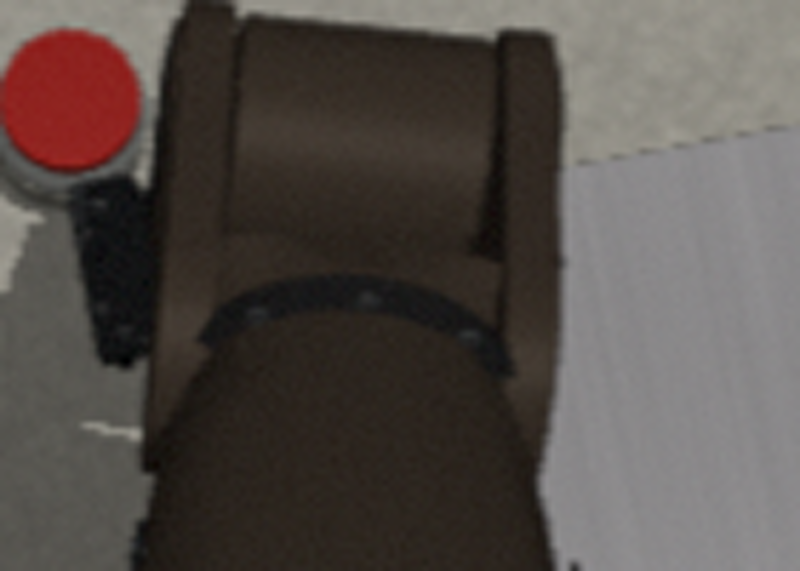

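The fingertip at (510,370) is on the +y side of the tab and has already moved it a few mm. I'll push on until the stop.

Emit:
move_arm(
  rows=[
    {"tx":0,"ty":0,"tz":-0.4,"rx":0,"ry":0,"rz":0,"grip":0},
    {"tx":0,"ty":0,"tz":-0.4,"rx":0,"ry":0,"rz":0,"grip":0},
    {"tx":0,"ty":0,"tz":-0.4,"rx":0,"ry":0,"rz":0,"grip":0},
    {"tx":0,"ty":0,"tz":-0.3,"rx":0,"ry":0,"rz":0,"grip":0},
    {"tx":0,"ty":0,"tz":-0.2,"rx":0,"ry":0,"rz":0,"grip":0},
    {"tx":0,"ty":0,"tz":0,"rx":0,"ry":0,"rz":0,"grip":0},
  ],
)

```text
t: 7.87
eef_pos: [596.2, -18.7, 150.6]
tcp_rot: [-1.572, 0.0, -1.415]
ft_force: [0.4, 0.7, 0.2]
opening: 0.005
```

```bash
python3 -c "
from h import *
s=st()"
```

```text
t 7.8667 own [-166.8  102.5] w [596.2 -18.7 150.6] rot [-1.572  0.    -1.415] F -0.61 0.54 0.18 op 0.005
```

Emit:
move_arm(
  rows=[
    {"tx":0,"ty":0,"tz":-0.2,"rx":0,"ry":0,"rz":0,"grip":0},
    {"tx":0,"ty":0,"tz":-0.2,"rx":0,"ry":0,"rz":0,"grip":0},
    {"tx":0,"ty":0,"tz":-0.1,"rx":0,"ry":0,"rz":0,"grip":0},
    {"tx":0,"ty":0,"tz":0,"rx":0,"ry":0,"rz":0,"grip":0},
  ],
)

```text
t: 8.2
eef_pos: [591.6, -19.5, 150.6]
tcp_rot: [-1.571, -0.0, -1.415]
ft_force: [1.3, 0.3, -0.2]
opening: 0.004
```

```bash
python3 -c "
from h import *
s=st()"
```

```text
t 8.2 own [-166.7   97.9] w [591.6 -19.5 150.6] rot [-1.571 -0.    -1.415] F -0.06 1.33 -0.23 op 0.004
```

Emit:
move_arm(
  rows=[
    {"tx":0,"ty":0,"tz":-0.15,"rx":0,"ry":0,"rz":0,"grip":0},
    {"tx":0,"ty":0,"tz":-0.15,"rx":0,"ry":0,"rz":0,"grip":0},
    {"tx":0,"ty":0,"tz":0,"rx":0,"ry":0,"rz":0,"grip":0},
  ],
)

```text
t: 8.45
eef_pos: [589.5, -19.9, 150.7]
tcp_rot: [-1.569, -0.0, -1.415]
ft_force: [5.6, 2.2, -2.4]
opening: 0.005
```

```bash
python3 -c "
from h import *
s=st()"
```

```text
t 8.45 own [-166.7   95.8] w [589.5 -19.9 150.7] rot [-1.569 -0.    -1.415] F -1.36 5.83 -2.38 op 0.005
```

Force is rising, so I'll press once more to confirm the stop.

Emit:
move_arm(
  rows=[
    {"tx":0,"ty":0,"tz":-0.15,"rx":0,"ry":0,"rz":0,"grip":0},
    {"tx":0,"ty":0,"tz":0,"rx":0,"ry":0,"rz":0,"grip":0},
    {"tx":0,"ty":0,"tz":0,"rx":0,"ry":0,"rz":0,"grip":0},
  ],
)

```text
t: 8.7
eef_pos: [589.5, -19.9, 150.8]
tcp_rot: [-1.566, -0.001, -1.415]
ft_force: [13.8, 3.6, -6.5]
opening: 0.004
```

```bash
python3 -c "
from h import *
s=st()"
```

```text
t 8.7 own [-166.6   95.7] w [589.5 -19.9 150.8] rot [-1.566e+00 -1.000e-03 -1.415e+00] F -1.39 14.18 -6.46 op 0.004
```

Hard stop: 14 N with no more travel. Now back off along +y, lift, and move clear.

Emit:
move_arm(
  rows=[
    {"tx":0,"ty":0,"tz":1,"rx":0,"ry":0,"rz":0,"grip":0},
    {"tx":0,"ty":0,"tz":2,"rx":0,"ry":0,"rz":0,"grip":0},
    {"tx":0,"ty":0,"tz":2,"rx":0,"ry":0,"rz":0,"grip":0},
    {"tx":0,"ty":-3,"tz":0,"rx":0,"ry":0,"rz":0,"grip":0},
    {"tx":0,"ty":-4,"tz":0,"rx":0,"ry":0,"rz":0,"grip":0},
    {"tx":0,"ty":-4,"tz":0,"rx":0,"ry":0,"rz":0,"grip":0},
    {"tx":0,"ty":-4,"tz":0,"rx":0,"ry":0,"rz":0,"grip":0},
    {"tx":-3.5,"ty":0,"tz":-1,"rx":0,"ry":0,"rz":0,"grip":0},
    {"tx":-3.5,"ty":0,"tz":-1,"rx":0,"ry":0,"rz":0,"grip":0},
    {"tx":-3.5,"ty":0,"tz":-1,"rx":0,"ry":0,"rz":0,"grip":0},
  ],
)

```text
t: 9.53
eef_pos: [590.0, 87.2, 301.0]
tcp_rot: [-1.571, -0.0, -1.416]
ft_force: [-0.2, 0.0, -0.1]
opening: 0.003
```

Emit:
move_arm(
  rows=[
    {"tx":-3.5,"ty":0,"tz":-1,"rx":0,"ry":0,"rz":0,"grip":0},
    {"tx":-3.5,"ty":0,"tz":-1,"rx":0,"ry":0,"rz":0,"grip":0},
    {"tx":-3.5,"ty":0,"tz":-1,"rx":0,"ry":0,"rz":0,"grip":0},
    {"tx":-3.5,"ty":0,"tz":-1,"rx":0,"ry":0,"rz":0,"grip":0},
    {"tx":-2,"ty":0,"tz":0,"rx":0,"ry":0,"rz":0,"grip":0},
    {"tx":0,"ty":0,"tz":0,"rx":0,"ry":0,"rz":0,"grip":0},
    {"tx":0,"ty":0,"tz":0,"rx":0,"ry":0,"rz":0,"grip":0},
  ],
)

```text
t: 10.12
eef_pos: [526.1, 239.1, 300.5]
tcp_rot: [-1.572, -0.001, -1.413]
ft_force: [-0.6, 0.0, 0.6]
opening: 0.003
```

```bash
python3 -c "
from h import *
s=st()
p,d=env.read_camera('scene');cv2.imwrite('pics/scene6.png',p);cv2.imwrite('pics/scene6c.png',cv2.resize(p[160:330,120:350],(800,591)))
y,b=masks(p);P=pts('scene',d);q=P[(y>0)&(d>0)&(P[...,2]>100)];o=own(q);print('tab',np.percentile(o,[3,97],axis=0),len(q))
b[:150]=0;m=(b>0)&(d>0)&(P[...,2]>150);o=own(P[m]);print('door angle',-np.polyfit(o[:,1],o[:,0],1)[0],o.mean(0))
p,d=env.read_camera('top');cv2.imwrite('pics/top6.png',p);st()"
```

```text
t 10.1167 own [-432.4   73.1] w [526.1 239.1 300.5] rot [-1.572e+00 -1.000e-03 -1.413e+00] F -0.13 -0.57 0.55 op 0.003
tab [[-185.05090593   77.59370211]
 [-136.35730834   86.24084041]] 159
door angle 0.0013831667366351768 [-118.33658038  -16.90488905]
t 10.2167 own [-431.    73.4] w [526.7 237.8 300.4] rot [-1.571e+00 -1.000e-03 -1.415e+00] F 0.7 -0.18 -0.16 op 0.012
```

View pics/scene6c.png

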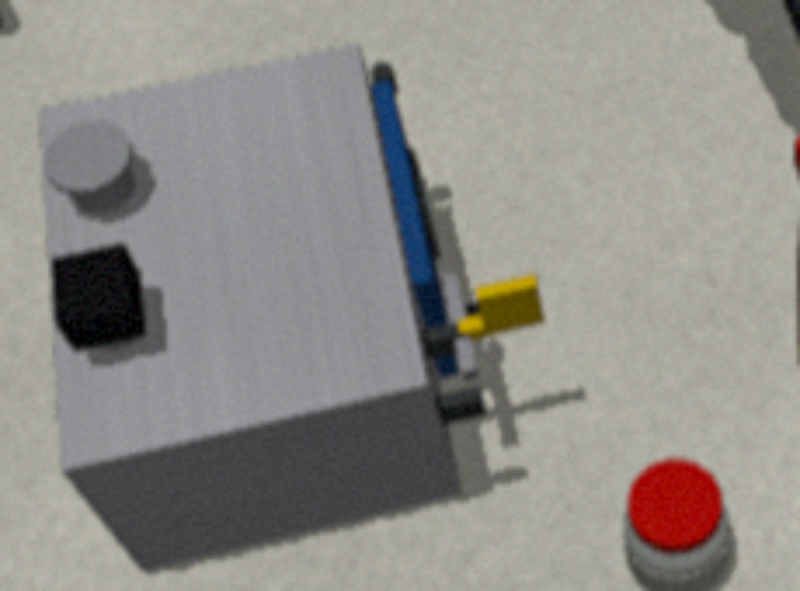

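View pics/scene6.png

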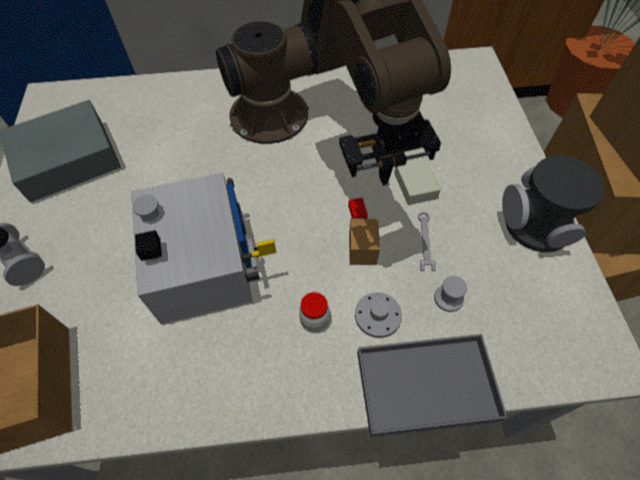

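The door is flush and parallel at (430,300) in the crop, with the bar reaching over its edge and the tab moved about 30 mm. The loose things sit at the same pixels as before, for example the jar at (314,308) and the carton at (365,240). The gripper is in free space, so I'm handing in.

```bash
python3 -c "
from h import *
print(env.job_done()); st()"
```

```text
the job is handed in; nothing more can be done
None
the job is handed in; nothing more can be done
```

The door is shut and the bolt is fully across. I pushed both with the closed fingertips, then handed the job in at about 10.2 s; no verdict is reported.

- **Door:** I pushed the bare upper corner near the free edge from about 0.83 rad until it stopped at 17 N. The last picture puts it at about 0.001 rad.
- **Bolt:** I pushed the tab's +y face until it stopped at 14 N with no further travel. The tab measures about 30 mm from where it started, and the bar reaches over the door's edge.
- **Loose things:** I compared them by eye with the first picture and saw no movement. I did not measure each one.
- **Robot:** it ended with the fingertips about 280 mm above the bench, touching nothing and with the force near zero.

**Disagreements:** the fingers met the door's stop about 4 mm later than I had reckoned. At the tab they were also several mm further along than I expected. I put this down to the fingers being thinner than I assumed, or to calibration error, and used the force stops and the pictures instead. The state print after hand-in was refused, so the last readings are from just before it.

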